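# Sweep stray jar lids into the scrap pan

## Robot

A 7-joint arm with a two-finger parallel gripper is mounted at the origin on a cart in front of the work surface, level with it; the furniture and walls round the work are solid. World frame = base frame: x ahead of the robot, y to its left, z up, the work surface at z = 0. Lengths are in m, angles in rad, forces in N, time in s.
With the tool pointing down it reaches from about 0.375 to 0.925 m from the base axis. Payload 3.1 kg.
Tool frame: the origin (TCP) lies on the centre line of the jaws, within the pads' length; the fingertips stand 22 mm ahead of it and the grasp point (between the pads) lies 3 mm ahead of it; z points along the fingers, y is the line along which they close (so a half turn about z gives the same grasp; the last joint's range is limited). The gripper opens to 85 mm and grips with 20 to 120 N. Pads are 22 mm wide; open, the fingers measure 114 mm over their backs; the gripper's body (76 mm by 85 mm) begins 54 mm behind the grasp point. The pads swing forward as they close: fully open they stand 13 mm farther back than shut.
Start: joints at [1.098, 0.383, 0.044, 1.598, -0.018, 1.161, -0.05], TCP at [0.238, -0.605, 0.253] pointing down, gripper open.
Joint ranges: [-2.61, 2.61], [-0.41, 2.15], [-1.48, 1.57], [0, 2.5], [-1.57, 4.71], [0.05, 1.97], [-2.85, 2.85]. Speed limits (rad/s): [2.79, 2.79, 3.14, 3.14, 3.14, 3.14, 3.14].

## Interface

Orientations are given as a unit quaternion [x, y, z, w].
In Python, from workcell import robot gives the robot as it stands.
- The arm moves only by the tool apply_moves, never from a script. Its argument "rows" is a list of rows, each a list of 7 numbers: the shift along the tool's x, y, z in cm, then the turn, a rotation vector about the tool's x, y, z in rad, then the finger opening in cm, from 0 to 8.54. In form: [[dx, dy, dz, ax, ay, az, gripper], ...]. A call has exactly 8 rows; each row is the pose to reach, as a shift and turn from the pose commanded when the call began, along the tool's axes at that moment; what a row does not reach only later rows make up. A row lasts 1/8 s, in which the tool goes at most 62.5 mm and 10.7 degrees, less where a joint would pass 70% of its speed; a pose out of reach is approached as far as the arm can. A call with a gripper value outside its range is refused whole. The fingers move at their own pace and stop on an object; "force" is the grip in N (left out, the last holds). Time passes only in rows, so rows that repeat a pose let the fingers close, or fill a call up. It gives the time, the measured TCP pose, the force, the opening and the grip force at its end, in the units of the state.
- robot.observe(): the state, without advancing time (a new reading comes with each control period).
- robot.snapshot(name): name is "scene" or "top" or "wrist"; returns the picture (480x640x3 uint8, red, green, blue); there is no depth.
- robot.calibration(name): a dict with "fx", "fy", "cx", "cy" (pixels), "R" (3x3) and "t" (3): a world point X has camera coordinates R X + t; the wrist camera has in their place "T_tool_cam" (4x4, takes a point from camera to tool coordinates, whose origin is the TCP and whose axes are the flange's). Camera axes: x right, y down, z forward; pixel columns grow to the right and rows downward; lengths in m; the calibration is good to about 2 mm. A picture is of the moment at which its call begins: read the wrist's pose just before it. calibration takes no time and is no camera call.
- robot.sign_off(): hands the job in; it is judged then, once.
Trained networks look in the newest picture that a camera, given by its name, has taken for a name from the list of things; names that differ only in an ending like _2 or _b are one class to them, and where a whole thing is asked for, a point or a joint stands for the part that bears it (a point fixed in the world has none). Each returns a list of dicts, best first, with "conf" (0 to 1); they miss things now and then, are a little off and sometimes report something else, mostly with a low value. They report only what shows in the picture. A call takes as long as a camera call.
- robot.search_frame(query, camera): "rect" ([left, top, right, bottom] in pixels, round what is visible of it).
- robot.tip_of(query, camera): "position" ([column, row] in pixels: a listed point, or the origin of a listed thing).
The state is a dict: "t": time; "joint_positions": joint angles; "joint_velocities": joint speeds; "joint_torque": joint torques, N m; "ee_pos": TCP position; "ee_rot": TCP orientation; "contact_force": force on the tool from outside, world axes, zero at the start; "wrist_torque": the same for the moment, N m; "opening": finger opening in m; "grip_force": force on a finger pad.
Only numpy, scipy, OpenCV 4.12 (cv2) and the standard library are available. Lean on these libraries where they do the work, as an engineer would, in place of code of your own. Each camera call takes 0.05 s, during which the arm holds its last target. There are 200 camera calls.

## Task

Clear the stray jar lids: with the closed fingertips, sweep the red, the white and the yellow lid across the worktop and in through the open front of the green scrap pan, until all three lie flat and completely inside it. Only push them along the surface, never lift them, and leave everything else standing where it is.

Things in the scene. Friction and masses are not known exactly. Their poses are not given: they have to be found in the camera images.
- scrap_pan: open-fronted scrap pan, painted green, fixed to the worktop, 110 mm deep (its x), 184 mm wide (its y). Origin: centre of its underside, at worktop level; x points from the open front (mouth, x = -55 mm) to the back wall (inner face x = +51 mm); z up. Side and back walls 4 mm thick, 29 mm high with their round rim; 176 mm wide inside. Mouth faces right along the worktop, +-12 degrees.
- pan_mouth (a point): middle of the pan's open front, at worktop level; same axes as the pan. A smooth full-width ramp, 25 mm long, leads up to the flat floor, 2.5 mm above the worktop. A fixed wall cabinet hangs 0.458 m over the back; its front edge runs from (0.61, -0.27) along (0.50, 0.87, 0), knobs 30 mm out: lean the fingers 10 degrees away from the robot to keep the forearm clear.
- lid_red: screw lid of a small jar, red plastic with a ribbed rim, a solid disc of 42 mm diameter (43 mm over the ribs) and 15 mm high, about 30 g, lying flat and loose on the worktop, closed side up; origin: centre of its underside; z up. It slides flat when pushed low at its side.
- lid_white: screw lid of a small jar, white plastic with a ribbed rim, a solid disc of 42 mm diameter (43 mm over the ribs) and 15 mm high, about 30 g, lying flat and loose on the worktop, closed side up; origin: centre of its underside; z up. It slides flat when pushed low at its side.
- lid_yellow: screw lid of a small jar, yellow plastic with a ribbed rim, a solid disc of 42 mm diameter (43 mm over the ribs) and 15 mm high, about 30 g, lying flat and loose on the worktop, closed side up; origin: centre of its underside; z up. It slides flat when pushed low at its side.
- kitchen_timer: round kitchen timer, red dome on a white base, 63 mm diameter, 46 mm high, loose, a bystander; origin: centre of its underside
- tape_roll: roll of black tape lying flat, 62 mm diameter, 19 mm high, loose, a bystander; origin: centre of its underside
- green_mug: mug, green above and white below, 78 x 116 mm with its handle, 101 mm high, loose, a bystander towards the back; origin: centre of its underside
- spice_jar: spice jar with a yellow cap, 42 mm wide, 96 mm high, loose, a bystander towards the back; origin: centre of its underside
- notebook_1: blue notebook, 148 x 109 x 14 mm, lying at the right, loose, a bystander; origin: centre of its underside

How it is judged:
By the outcome, as a careful person would: the job done as asked, in the order asked, and still so for the second after the job is handed in, with the robot touching nothing.
It also fails if it takes over 72 s, if anything falls off the work surface, if the arm or the gripper's body presses on something with over 40 N, if the wrist force passes 120 N, or if a joint passes its speed limit or range.

## Working session

There is one attempt and no reset: what is moved stays moved. The work goes in short steps, Python scripts to look and compute and a tool call to move; the robot and the scene stay as the last step left them, time stands still between calls to the robot, and variables do not carry over. Pictures are saved under pics/ and viewed, at most 10 in all, crops included, and the job is handed in when it is done.

Besides the shell and the picture viewer there is one more tool, called after "Request:" as name(argument=value, ...) on one line, values as JSON. apply_moves: Moves the arm, as the interface text tells. Its arguments: {"type":"object","properties":{"rows":{"type":"array"},"force":{"type":"number"}},"required":["rows"]}

```bash
mkdir -p pics
cat > h.py <<'E'
import numpy as np,cv2
from workcell import robot
from scipy.spatial.transform import Rotation as Rn
def pix2w(cam,uv,z):
    c=robot.calibration(cam);R=np.array(c["R"]);t=np.array(c["t"])
    d=R.T@np.array([(uv[0]-c["cx"])/c["fx"],(uv[1]-c["cy"])/c["fy"],1]);o=-R.T@t
    return o+d*(z-o[2])/d[2]
def w2pix(cam,X):
    c=robot.calibration(cam);p=np.array(c["R"])@X+np.array(c["t"])
    return [c["fx"]*p[0]/p[2]+c["cx"],c["fy"]*p[1]/p[2]+c["cy"]]
E
python3 - <<'E'
from h import *
for c in("top","scene"):
    im=robot.snapshot(c);cv2.imwrite(f"pics/{c}0.png",im[:,:,::-1])
    for q in["scrap_pan","pan_mouth","lid_red","lid_white","lid_yellow","kitchen_timer","tape_roll","green_mug","spice_jar","notebook_1"]:
        r=robot.tip_of(q,c)[:2]
        print(c,q,[(np.round(a["position"]),round(a["conf"],2),np.round(pix2w(c,a["position"],0),3)[:2]) for a in r])
s=robot.observe();print(s)
E
```

```text
top scrap_pan [(array([226., 230.]), 0.93, array([ 0.546, -0.091]))]
top pan_mouth [(array([249., 244.]), 0.93, array([ 0.529, -0.137]))]
top lid_red [(array([378., 338.]), 0.65, array([ 0.405, -0.383]))]
top lid_white [(array([296., 326.]), 0.96, array([ 0.401, -0.244]))]
top lid_yellow [(array([310., 262.]), 0.71, array([ 0.515, -0.247]))]
top kitchen_timer [(array([352., 401.]), 0.7, array([ 0.296, -0.356])), (array([296., 327.]), 0.24, array([ 0.401, -0.242]))]
top tape_roll [(array([375., 253.]), 0.94, array([ 0.551, -0.357]))]
top green_mug [(array([349., 138.]), 0.87, array([ 0.754, -0.278]))]
top spice_jar [(array([383., 201.]), 0.59, array([ 0.645, -0.356]))]
top notebook_1 [(array([458., 354.]), 0.64, array([ 0.402, -0.519]))]
scene scrap_pan [(array([259., 295.]), 0.89, array([ 0.545, -0.092]))]
scene pan_mouth [(array([284., 281.]), 0.74, array([ 0.533, -0.146])), (array([326., 257.]), 0.32, array([ 0.51 , -0.248]))]
scene lid_red [(array([408., 243.]), 0.58, array([ 0.399, -0.38 ]))]
scene lid_white [(array([376., 280.]), 0.82, array([ 0.395, -0.244])), (array([299., 208
[... 698 characters left out ...]
4390053,  1.59791527, -0.01788661,
        1.16122394, -0.04988729]), 'joint_velocities': array([-9.11457987e-04, -6.55628737e-04, -6.79246681e-04,  1.01361360e-03,
       -6.19581813e-05, -1.77924055e-03, -4.49537551e-04]), 'joint_torque': array([ 1.45471122e-04, -4.33450377e+01,  1.02318048e+00, -2.49921352e+01,
        1.06333243e-02,  1.91036408e-03, -2.05947430e-05]), 'ee_pos': array([ 0.23797414, -0.60485666,  0.25325082]), 'ee_rot': array([ 9.82484944e-01,  1.86341981e-01, -4.22480011e-06, -3.58442771e-05]), 'contact_force': array([ 0.39890509, -0.05300365, -0.32710938]), 'wrist_torque': array([ 0.05272601, -0.05792906, -0.01348847]), 'grip_force': 0.0, 'opening': 0.08557075866774884}
```

View pics/top0.png

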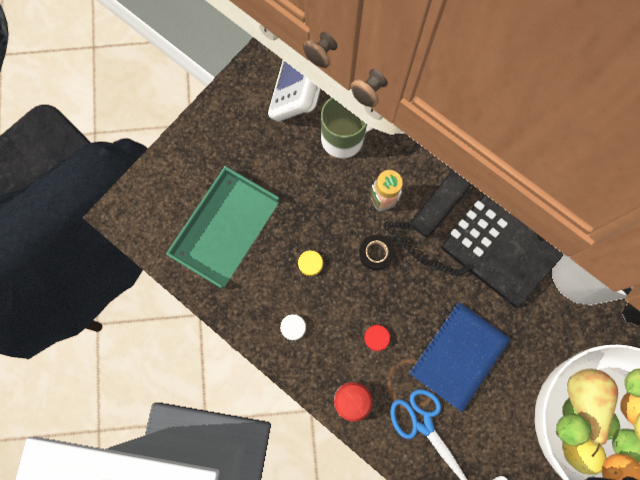

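View pics/scene0.png

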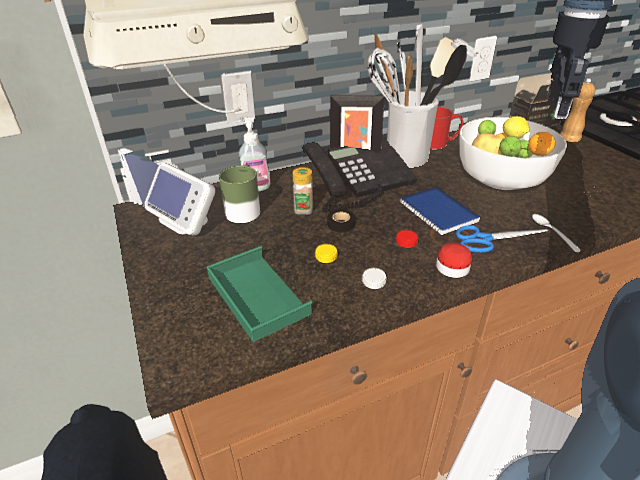

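The top view shows the pan at (225,230) with its mouth facing lower right, yellow at (310,262), white at (293,327) and red at (378,338). The timer is at (352,401) and the tape at (375,252). The network points match the picture, so next I refine the lids by colour and the pan by its rim.

```bash
cat >> h.py <<'E'
def blob(im,col,near,rad=25):
    hsv=cv2.cvtColor(im,cv2.COLOR_RGB2HSV);H,S,V=[hsv[...,i].astype(int) for i in range(3)]
    m={"red":((H<8)|(H>172))&(S>150)&(V>100),"yellow":(abs(H-28)<8)&(S>150)&(V>120),"white":(S<40)&(V>150)}[col]
    k=np.zeros(m.shape,np.uint8);cv2.circle(k,tuple(int(v) for v in near),rad,1,-1)
    n,l,st,ce=cv2.connectedComponentsWithStats((m&(k>0)).astype(np.uint8))
    if n<2:return None
    i=1+np.argmax(st[1:,4]);return ce[i],st[i]
E
python3 - <<'E'
from h import *
from scipy.optimize import least_squares
g={"red":(.402,-.381),"white":(.398,-.244),"yellow":(.512,-.248)}
for c in("top","scene"):
    im=cv2.imread(f"pics/{c}0.png")[:,:,::-1].copy()
    for q,p in g.items():
        b=blob(im,q,w2pix(c,np.array([*p,.01])))
        if b:print(c,q,np.round(b[0],1),b[1],np.round(pix2w(c,b[0],.012),4)[:2])
im=cv2.imread("pics/top0.png")[:,:,::-1].copy()
hsv=cv2.cvtColor(im,cv2.COLOR_RGB2HSV);m=((abs(hsv[...,0].astype(int)-77)<14)&(hsv[...,1]>90)).astype(np.uint8)
m[:,300:]=0
n,l,st,ce=cv2.connectedComponentsWithStats(m);i=1+np.argmax(st[1:,4]);print(st[i],ce[i])
m=(l==i).astype(np.uint8)
# silhouette fit
from scipy.optimize import minimize
def sil(p):
    a=p[2];R=np.array([[np.cos(a),-np.sin(a)],[np.sin(a),np.cos(a)]])
    pts=[w2pix("top",np.array([*(R@np.array([x,y])+p[:2]),z])) for x in(-.055,.055) for y in(-.092,.092) for z in(0,.029)]
    h=cv2.convexHull(np.array(pts,np.float32));k=np.zeros((480*4,640*4),np.uint8)
    cv2.fillConvexPoly(k,np.round((h+.5)*4-.5).astype(int),1);return k
M=cv2.resize(m,None,fx=4,fy=4,interpolation=cv2.INTER_NEAREST)
f=lambda p:float((sil(p)!=M).sum())
r=minimize(f,[.546,-.091,1.26],method="Nelder-Mead",options=dict(initial_simplex=[[.546,-.091,1.26],[.556,-.091,1.26],[.546,-.081,1.26],[.546,-.091,1.1]]))
print(r.x,r.fun/16,m.sum())
s=robot.calibration("wrist");print(np.round(s["T_tool_cam"],3))
E
```

```text
top red [376.6 337.4] [364 325  26  26 546] [ 0.405 -0.38 ]
top white [292.6 326.8] [280 314  26  26 519] [ 0.3987 -0.2381]
top yellow [311.8 263.3] [298 250  25  26 122] [ 0.5112 -0.2513]
scene red [406.5 238.5] [396 230  22  18 331] [ 0.4022 -0.3753]
scene white [373.8 277.9] [362 268  24  21 416] [ 0.3962 -0.2347]
scene yellow [325.8 253. ] [315 244  23  19 355] [ 0.5084 -0.2446]
[ 167  167  112  121 6847] [223.51350957 226.91821236]
[ 0.54935101 -0.08892168  1.19786405] 266.5 6847
[[ 0.001 -0.951 -0.308  0.078]
 [ 1.     0.     0.001  0.   ]
 [-0.001 -0.308  0.951 -0.122]
 [ 0.     0.     0.     1.   ]]
```

```bash
cat >> h.py <<'E'
P0=np.array([.548,-.090]);PA=1.198
def p2w(x,y):
    return P0+x*np.array([np.cos(PA),np.sin(PA)])+y*np.array([-np.sin(PA),np.cos(PA)])
def w2p(w):
    d=np.array(w)[:2]-P0;c,s=np.cos(PA),np.sin(PA);return np.array([c*d[0]+s*d[1],-s*d[0]+c*d[1]])
def tgt(x,y,z,h=0):
    "tip at pan coords (m), heading rel. pan x (rad)"
    a=PA+h;X=np.array([np.cos(a),np.sin(a),0]);e=np.array([np.sin(a),-np.cos(a),0]);t=np.radians(10)
    Z=e*np.sin(t)-np.array([0,0,np.cos(t)]);R=np.column_stack([X,np.cross(Z,X),Z])
    return np.array([*p2w(x,y),z])-.022*Z,R
def plan(*wps,base=None):
    s=robot.observe()
    p,R=(s["ee_pos"],Rn.from_quat(s["ee_rot"]).as_matrix()) if base is None else tgt(*base)
    for w in wps:
        q,Q=tgt(*w);print(w,np.round(100*R.T@(q-p),2),np.round(Rn.from_matrix(R.T@Q).as_rotvec(),3))
def where():
    s=robot.observe();R=Rn.from_quat(s["ee_rot"]).as_matrix();tip=s["ee_pos"]+.022*R[:,2]
    print("t",round(s["t"],2),"tip pan",np.round(w2p(tip),4),"z",round(tip[2],4),"F",np.round(s["contact_force"],1),"op",round(s["opening"],4),"q",np.round(s["joint_positions"],2))
def wpix2w(uv,z):
    s=robot.observe();c=robot.calibration("wrist");T=np.array(c["T_tool_cam"]);R=Rn.from_quat(s["ee_rot"]).as_matrix()
    d=R@T[:3,:3]@np.array([(uv[0]-c["cx"])/c["fx"],(uv[1]-c["cy"])/c["fy"],1]);o=s["ee_pos"]+R@T[:3,3]
    return o+d*(z-o[2])/d[2]
E
python3 - <<'E'
from h import *
for q in[(.404,-.378),(.398,-.237),(.510,-.247)]:print(np.round(w2p(q),3))
plan((-.375,.03,.08)); where()
E
```

```text
[-0.321  0.029]
[-0.192  0.086]
[-0.16  -0.022]
(-0.375, 0.03, 0.08) [ 19.72 -11.36  15.16] [-0.165  0.072 -0.821]
t 1.1 tip pan [-0.5924  0.1012] z 0.2313 F [ 0.4 -0.1 -0.3] op 0.0856 q [ 1.1   0.38  0.04  1.6  -0.02  1.16 -0.05]
```

Request:
apply_moves(rows=[[3.3, -1.9, 2.5, -0.027, 0.012, -0.137, 0], [6.6, -3.8, 5, -0.055, 0.024, -0.274, 0], [9.9, -5.7, 7.5, -0.082, 0.036, -0.41, 0], [13.2, -7.6, 10, -0.11, 0.048, -0.547, 0], [16.5, -9.5, 12.6, -0.137, 0.06, -0.684, 0], [19.7, -11.4, 15.2, -0.165, 0.072, -0.821, 0], [19.7, -11.4, 15.2, -0.165, 0.072, -0.821, 0], [19.7, -11.4, 15.2, -0.165, 0.072, -0.821, 0]])

```text
t: 2.1
ee_pos: [0.3795, -0.4277, 0.1017]
ee_rot: [0.823, 0.561, 0.049, 0.073]
contact_force: [-0.3, 0.2, 1.2]
opening: 0.0002
grip_force: 0.0
```

Run:
```python
from h import *
where()
im=robot.snapshot("wrist");cv2.imwrite("pics/w1.png",im[:,:,::-1])
for q in("lid_red","lid_white","lid_yellow"):
    for a in robot.tip_of(q,"wrist")[:2]:print(q,np.round(a["position"]),round(a["conf"],2),np.round(w2p(wpix2w(a["position"],0)),4))
b=blob(im,"red",(320,240),400);print(b)
if b:print(w2p(wpix2w(b[0],.013)))
plan((-.375,.03,.006),(-.36,.03,.006),(-.1,.03,.006))
```

```text
t 2.1 tip pan [-0.3759  0.0301] z 0.0801 F [-0.3  0.2  1.2] op 0.0002 q [ 1.    0.36 -0.22  2.01  0.01  0.62  0.42]
lid_white [374. 344.] 0.67 [-0.4621 -0.021 ]
(array([141.74800399, 209.49101796]), array([  99,  149,   64,  118, 2004], dtype=int32))
[-0.34832827  0.1199493 ]
(-0.375, 0.03, 0.006) [ 0.2  -1.32  7.35] [ 0.002  0.002 -0.002]
(-0.36, 0.03, 0.006) [ 1.7  -1.32  7.35] [ 0.002  0.002 -0.002]
(-0.1, 0.03, 0.006) [27.7  -1.39  7.3 ] [ 0.002  0.002 -0.002]
```

View pics/w1.png

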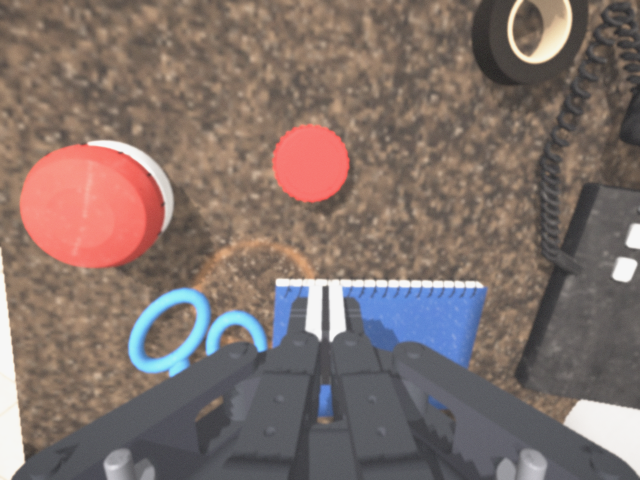

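The wrist view shows the red lid at (311,163), almost straight ahead of the closed tips (325,285). The timer is on the left at (95,205) and the notebook is below.

```bash
cat >> h.py <<'E'
def wlid(col,name=None):
    im=robot.snapshot("wrist")
    if name:cv2.imwrite(f"pics/{name}.png",im[:,:,::-1])
    hsv=cv2.cvtColor(im,cv2.COLOR_RGB2HSV);H,S,V=[hsv[...,i].astype(int) for i in range(3)]
    m={"red":((H<8)|(H>172))&(S>110)&(V>90),"yellow":(abs(H-28)<9)&(S>110)&(V>110),"white":(S<45)&(V>150)}[col].astype(np.uint8)
    m=cv2.morphologyEx(m,cv2.MORPH_OPEN,np.ones((5,5)))
    n,l,st,ce=cv2.connectedComponentsWithStats(m)
    for i in range(1,n):
        if st[i,4]>800:
            c=(st[i,0]+(st[i,2]-1)/2,st[i,1]+(st[i,3]-1)/2);print(col,np.round(ce[i]),st[i],"pan",np.round(w2p(wpix2w(c,.013)),4))
E
python3 - <<'E'
from h import *
wlid("red")
plan((-.36,.03,.006),(-.13,.033,.006))
E
```

```text
red [309. 160.] [ 271  122   78   78 4753] pan [-0.3237  0.0271]
red [ 90. 204.] [   19   142   144   124 13733] pan [-0.3435  0.145 ]
(-0.36, 0.03, 0.006) [ 1.67 -1.3   7.34] [ 0.002  0.002 -0.002]
(-0.13, 0.033, 0.006) [24.67 -1.65  7.24] [ 0.002  0.002 -0.002]
```

Request:
apply_moves(rows=[[1.3, -0.4, 2.0, 0, 0, 0, 0], [1.3, -0.7, 4.0, 0, 0, 0, 0], [1.3, -1.0, 6.0, 0, 0, 0, 0], [1.3, -1.1, 7.3, 0, 0, 0, 0], [1.3, -1.1, 7.3, 0, 0, 0, 0], [2.3, -1.1, 7.3, 0, 0, 0, 0], [3.8, -1.1, 7.3, 0, 0, 0, 0], [5.3, -1.1, 7.3, 0, 0, 0, 0]])

```text
t: 3.35
ee_pos: [0.4016, -0.3768, 0.0281]
ee_rot: [0.822, 0.562, 0.05, 0.073]
contact_force: [0.3, 0.1, 0.1]
opening: 0.0002
grip_force: 0.1
```

Run:
```python
from h import *
where();wlid("red")
plan((-.13,.033,.006))
```

```text
t 3.35 tip pan [-0.3204  0.028 ] z 0.0065 F [0.3 0.1 0.1] op 0.0002 q [ 0.88  0.46 -0.19  2.08  0.06  0.44  0.29]
red [330. 234.] [ 276  180  110  109 9333] pan [-0.2839  0.0276]
red [ 54. 390.] [    0   328   131   152 12358] pan [-0.3496  0.1354]
(-0.13, 0.033, 0.006) [18.72 -0.4  -0.02] [ 0.001 -0.003  0.004]
```

Request:
apply_moves(rows=[[1.9, -0.1, 0, 0, 0, 0, 0], [3.8, -0.2, 0, 0, 0, 0, 0], [5.7, -0.3, 0, 0, 0, 0, 0], [7.6, -0.4, 0, 0, 0, 0, 0], [9.5, -0.4, 0, 0, 0, 0, 0], [11.4, -0.4, 0, 0, 0, 0, 0], [13.3, -0.4, 0, 0, 0, 0, 0], [14.8, -0.4, 0, 0, 0, 0, 0]])

```text
t: 4.4
ee_pos: [0.4514, -0.2371, 0.0271]
ee_rot: [0.822, 0.562, 0.05, 0.072]
contact_force: [0.6, 0.4, 0.0]
opening: 0.0002
grip_force: 0.1
```

Run:
```python
from h import *
where();wlid("red","w2");wlid("yellow");wlid("white")
plan((-.19,.04,.006,-.2),(-.02,0,.008,-.2))
```

```text
t 4.4 tip pan [-0.1721  0.0325] z 0.0054 F [0.6 0.4 0. ] op 0.0002 q [ 0.53  0.4  -0.13  2.19  0.12  0.39 -0.07]
red [336. 235.] [ 282  180  110  109 9444] pan [-0.1361  0.0297]
white [195. 343.] [ 151  313  106   73 3862] pan [-0.1852  0.0844]
(-0.19, 0.04, 0.006, -0.2) [-1.69 -0.72 -0.2 ] [ 0.001 -0.036  0.2  ]
(-0.02, 0, 0.008, -0.2) [15.3   3.3   0.32] [ 0.001 -0.036  0.2  ]
```

View pics/w2.png

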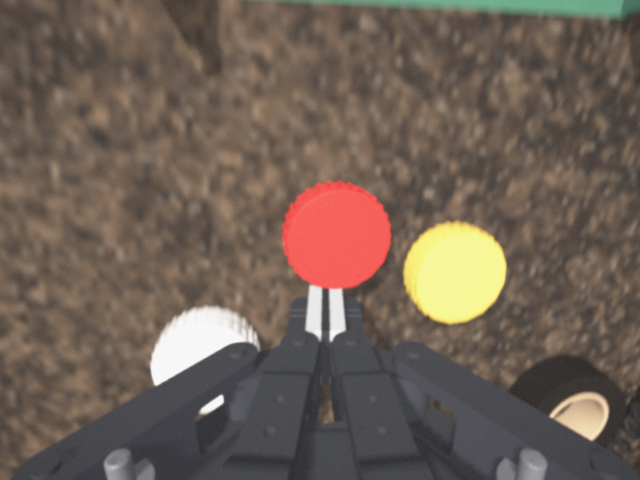

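Red passed through the gap and is at (336,235). Yellow (455,272) and white (205,350) are undisturbed, and the mouth edge runs along the top of the picture. I'll back off a little, turn the heading and push red into the pan.

Run:
```python
from h import *
plan((-.182,.036,.006,-.14),(-.1,.0245,.0085,-.14),(-.014,.0125,.0085,-.14))
c=robot.calibration("wrist")
print("yellow",w2p(wpix2w((455,272),.012)))
for uv in((280,0),(600,14)):print(w2p(wpix2w(uv,0)))
```

```text
(-0.182, 0.036, 0.006, -0.14) [-0.92 -0.33 -0.13] [ 0.001 -0.025  0.141]
(-0.1, 0.0245, 0.0085, -0.14) [ 7.28  0.87 -0.17] [ 0.001 -0.025  0.141]
(-0.014, 0.0125, 0.0085, -0.14) [15.88  2.08  0.05] [ 0.001 -0.025  0.141]
yellow [-0.1596236  -0.02392361]
[-0.05606445  0.04818048]
[-0.05471303 -0.081592  ]
```

Request:
apply_moves(rows=[[-0.9, -0.3, -0.1, 0, -0.025, 0.141, 0], [-0.9, -0.3, -0.1, 0, -0.025, 0.141, 0], [0.5, -0.1, -0.1, 0, -0.025, 0.141, 0], [2.0, 0.1, -0.15, 0, -0.025, 0.141, 0], [3.6, 0.35, -0.2, 0, -0.025, 0.141, 0], [5.4, 0.6, -0.2, 0, -0.025, 0.141, 0], [7.2, 0.85, -0.2, 0, -0.025, 0.141, 0], [9.0, 1.1, -0.15, 0, -0.025, 0.141, 0]])

```text
t: 5.55
ee_pos: [0.4944, -0.1571, 0.0303]
ee_rot: [0.86, 0.502, 0.044, 0.075]
contact_force: [-0.5, -0.3, -0.5]
opening: -0.0002
grip_force: 0.1
```

Run:
```python
from h import *
where();wlid("red")
plan((-.014,.0125,.0085,-.14))
```

```text
t 5.55 tip pan [-0.0826  0.0217] z 0.0086 F [-0.5 -0.3 -0.5] op -0.0002 q [ 0.22  0.4  -0.03  2.17  0.16  0.41 -0.46]
red [327. 234.] [ 275  181  108  106 9010] pan [-0.0468  0.0161]
(-0.014, 0.0125, 0.0085, -0.14) [ 6.57 -0.05  0.04] [ 0.002 -0.003  0.003]
```

Request:
apply_moves(rows=[[1.5, 0, 0, 0, 0, 0, 0], [3.0, 0, 0, 0, 0, 0, 0], [4.4, 0, 0, 0, 0, 0, 0], [5.6, 0, 0, 0, 0, 0, 0], [6.6, 0, 0, 0, 0, 0, 0], [6.6, 0, 0, 0, 0, 0, 0], [5.0, 0, 0, 0, 0, 0, 0], [3.0, 0, -2, 0, 0, 0, 0]])

```text
t: 6.6
ee_pos: [0.5027, -0.1324, 0.0486]
ee_rot: [0.861, 0.501, 0.042, 0.075]
contact_force: [-0.5, -0.0, 0.4]
opening: -0.0004
grip_force: 0.0
```

Run:
```python
from h import *
where();wlid("red","w3")
plan((-.10,.03,.08),(-.25,.11,.08,0))
```

```text
t 6.6 tip pan [-0.0565  0.023 ] z 0.0269 F [-0.5 -0.   0.4] op -0.0004 q [ 0.16  0.37 -0.02  2.16  0.16  0.46 -0.52]
red [334. 131.] [ 282   75  104  114 9264] pan [0.009  0.0052]
(-0.1, 0.03, 0.08) [-4.11  0.69 -5.  ] [-0.     0.029 -0.147]
(-0.25, 0.11, 0.08, 0) [-20.13  -4.91  -5.93] [-0.     0.029 -0.147]
```

View pics/w3.png

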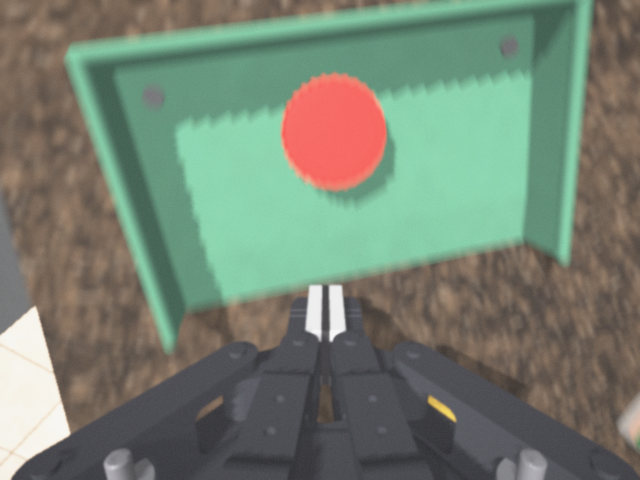

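Red lies inside the pan on the flat floor at (334,131), with room on both sides. White is next.

Run:
```python
from h import *
plan((-.10,.04,.06,-.23),(-.248,.098,.06,-.23),(-.248,.098,.006,-.23))
```

```text
(-0.1, 0.04, 0.06, -0.23) [-4.16 -0.64 -3.2 ] [ 0.    -0.011  0.08 ]
(-0.248, 0.098, 0.06, -0.23) [-19.66  -4.12  -3.76] [ 0.    -0.011  0.08 ]
(-0.248, 0.098, 0.006, -0.23) [-19.64  -5.06   1.56] [ 0.    -0.011  0.08 ]
```

Request:
apply_moves(rows=[[-2.0, -0.3, -2, 0, 0, 0, 0], [-4.2, -0.6, -3.2, 0, -0.011, 0.08, 0], [-8, -1.5, -3.4, 0, -0.011, 0.08, 0], [-12, -2.4, -3.5, 0, -0.011, 0.08, 0], [-16, -3.3, -3.6, 0, -0.011, 0.08, 0], [-19.7, -4.1, -3.8, 0, -0.011, 0.08, 0], [-19.7, -4.1, -3.8, 0, -0.011, 0.08, 0], [-19.7, -4.1, -3.8, 0, -0.011, 0.08, 0]])

```text
t: 7.65
ee_pos: [0.3669, -0.2793, 0.0802]
ee_rot: [0.881, 0.465, 0.042, 0.077]
contact_force: [0.2, -0.3, -0.4]
opening: -0.0004
grip_force: 0.0
```

Run:
```python
from h import *
where();wlid("white")
plan((-.248,.098,.006,-.23),(-.12,.068,.006,-.23))
```

```text
t 7.65 tip pan [-0.2431  0.096 ] z 0.0585 F [ 0.2 -0.3 -0.4] op -0.0004 q [ 0.54  0.21  0.02  2.29  0.    0.47 -0.04]
white [52. 18.] [  25    0   52   39 1059] pan [-0.1059  0.174 ]
white [310. 170.] [ 268  128   84   85 5623] pan [-0.1926  0.0844]
white [129. 221.] [ 105  198   43   49 1083] pan [-0.1948  0.1786]
white [ 78. 271.] [    0   216   153   119 10571] pan [-0.2143  0.2111]
white [146. 330.] [ 106  277   72   96 3534] pan [-0.2506  0.1925]
white [ 36. 352.] [   0  292   94  116 6606] pan [-0.2494  0.2416]
white [104. 385.] [  49  342  117   83 4914] pan [-0.2794  0.2227]
white [ 16. 420.] [  0 398  39  47 987] pan [-0.2866  0.2734]
white [ 49. 431.] [ 29 416  44  30 840] pan [-0.2986  0.262 ]
(-0.248, 0.098, 0.006, -0.23) [-0.61 -1.02  5.15] [ 0.001 -0.004  0.005]
(-0.12, 0.068, 0.006, -0.23) [12.53 -0.95  5.21] [ 0.001 -0.004  0.005]
```

Request:
apply_moves(rows=[[-0.4, -0.4, 2.0, 0, 0, 0, 0], [-0.4, -0.8, 4.0, 0, 0, 0, 0], [-0.4, -1.0, 5.2, 0, 0, 0, 0], [-0.4, -1.0, 5.2, 0, 0, 0, 0], [1.0, -1.0, 5.2, 0, 0, 0, 0], [2.5, -1.0, 5.2, 0, 0, 0, 0], [4.3, -1.0, 5.2, 0, 0, 0, 0], [6.0, -1.0, 5.2, 0, 0, 0, 0]])

```text
t: 8.7
ee_pos: [0.4016, -0.2285, 0.0283]
ee_rot: [0.88, 0.466, 0.043, 0.077]
contact_force: [-0.1, 0.1, 0.2]
opening: 0.0003
grip_force: 0.1
```

Run:
```python
from h import *
where();wlid("white")
plan((-.116,.067,.006,-.23),(-.13,.058,.006),(-.03,.058,.0085))
```

```text
t 8.7 tip pan [-0.1831  0.0821] z 0.0066 F [-0.1  0.1  0.2] op 0.0003 q [ 0.36  0.33  0.05  2.3   0.04  0.34 -0.22]
white [327. 243.] [  275   181   107   155 10169] pan [-0.1581  0.0763]
(-0.116, 0.067, 0.006, -0.23) [ 6.61 -0.03  0.1 ] [ 0.003 -0.007  0.009]
(-0.13, 0.058, 0.006) [5.35 1.15 0.3 ] [ 0.003  0.034 -0.217]
(-0.03, 0.058, 0.0085) [15.11 -0.96 -0.28] [ 0.003  0.034 -0.217]
```

Request:
apply_moves(rows=[[1.8, 0, 0, 0, 0, 0, 0], [3.6, 0, 0, 0, 0, 0, 0], [5.3, 0, 0, 0, 0, 0, 0], [6.6, 0, 0, 0, 0, 0, 0], [6.6, 0, 0, 0, 0, 0, 0], [5.2, 0.6, 0.1, 0, 0.015, -0.1, 0], [5.1, 1.15, 0.2, 0, 0.034, -0.217, 0], [5.1, 1.15, 0.2, 0, 0.034, -0.217, 0]])

```text
t: 9.75
ee_pos: [0.4382, -0.1949, 0.0277]
ee_rot: [0.825, 0.558, 0.049, 0.073]
contact_force: [0.3, 0.3, -0.0]
opening: -0.0004
grip_force: 0.0
```

Run:
```python
from h import *
where();wlid("white","w4")
plan((-.116,.058,.006),(-.07,.058,.0085),(-.014,.058,.0085))
```

```text
t 9.75 tip pan [-0.1378  0.0602] z 0.0061 F [ 0.3  0.3 -0. ] op -0.0004 q [ 0.35  0.35 -0.03  2.26  0.06  0.36 -0.11]
white [327. 186.] [  271   129   113   114 10053] pan [-0.0844  0.0609]
(-0.116, 0.058, 0.006) [2.11 0.23 0.04] [ 0.     0.003 -0.008]
(-0.07, 0.058, 0.0085) [ 6.71  0.24 -0.22] [ 0.     0.003 -0.008]
(-0.014, 0.058, 0.0085) [12.31  0.19 -0.24] [ 0.     0.003 -0.008]
```

View pics/w4.png

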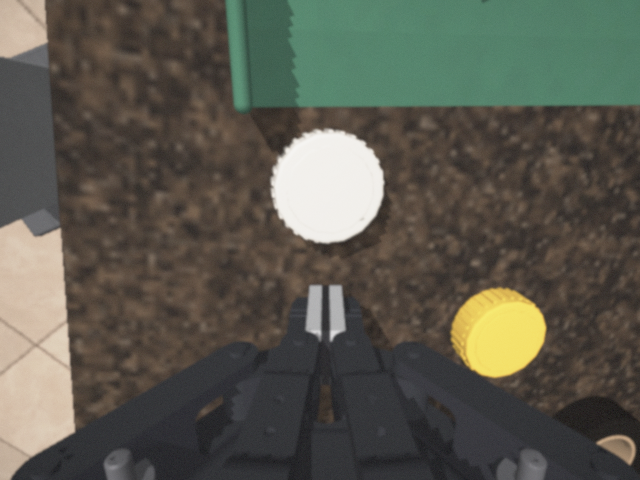

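White is at (327,186), just outside the mouth and clear of the left wall, so I push it straight in.

Request:
apply_moves(rows=[[1.5, 0.05, -0.1, 0, 0, 0, 0], [3.0, 0.1, -0.2, 0, 0, 0, 0], [4.6, 0.15, -0.25, 0, 0, 0, 0], [6.3, 0.2, -0.25, 0, 0, 0, 0], [8.0, 0.25, -0.25, 0, 0, 0, 0], [9.6, 0.3, -0.25, 0, 0, 0, 0], [11.0, 0.35, -0.25, 0, 0, 0, 0], [12.1, 0.4, -0.25, 0, 0, 0, 0]])

```text
t: 10.8
ee_pos: [0.4865, -0.0812, 0.0305]
ee_rot: [0.824, 0.56, 0.048, 0.073]
contact_force: [0.4, -0.3, 0.3]
opening: 0.0002
grip_force: 0.1
```

Request:
apply_moves(rows=[[0, 0, 0, 0, 0, 0, 0], [-1.5, 0, 0, 0, 0, 0, 0], [-3, 0, -1.5, 0, 0, 0, 0], [-5, 0, -4, 0, 0, 0, 0], [-8, 0, -5, 0, 0, 0, 0], [-11, 1.5, -5, 0, 0, 0, 0], [-11, 1.5, -5, 0, 0, 0, 0], [-11, 1.5, -5, 0, 0, 0, 0]])

```text
t: 11.8
ee_pos: [0.451, -0.1864, 0.0823]
ee_rot: [0.824, 0.56, 0.048, 0.072]
contact_force: [0.6, 0.2, 0.3]
opening: 0.0003
grip_force: 0.0
```

Run:
```python
from h import *
where();wlid("red","w5");wlid("white");wlid("yellow")
plan((-.215,-.012,.06,-.13),(-.215,-.012,.006,-.13))
```

```text
t 11.8 tip pan [-0.1252  0.0515] z 0.0606 F [0.6 0.2 0.3] op 0.0003 q [ 0.29  0.25  0.    2.23  0.03  0.49 -0.1 ]
red [396.  11.] [ 359    0   78   28 1628] pan [-0.0008  0.008 ]
white [71. 22.] [  44    0   50   48 1664] pan [-0.0095  0.1524]
white [26. 40.] [   0   10   60   56 1890] pan [-0.0152  0.1683]
white [ 48. 273.] [   0  222  102  111 7980] pan [-0.1233  0.1834]
white [ 84. 337.] [  49  297   56   81 2521] pan [-0.1588  0.1784]
white [ 12. 338.] [   0  311   36   56 1091] pan [-0.1564  0.2059]
white [ 49. 395.] [   0  341  106  106 7592] pan [-0.193   0.1972]
yellow [430. 305.] [ 395  271   72   70 3909] pan [-0.1601 -0.0237]
(-0.215, -0.012, 0.06, -0.13) [-9.05  6.27  1.16] [-0.001 -0.021  0.126]
(-0.215, -0.012, 0.006, -0.13) [-9.04  5.34  6.48] [-0.001 -0.021  0.126]
```

View pics/w5.png

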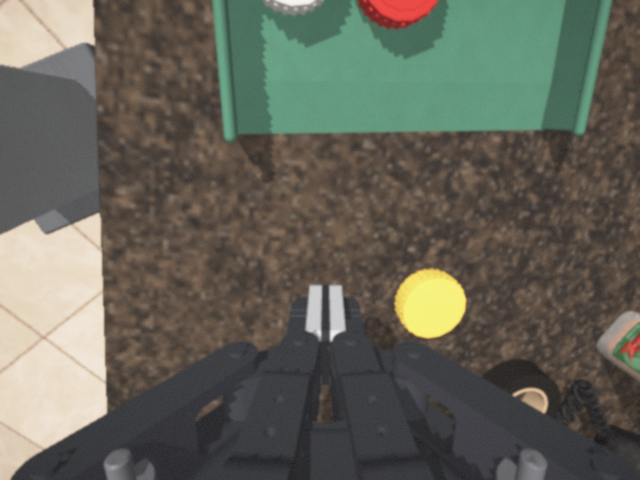

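White (290,5) and red (400,10) are both well inside the mouth. Yellow is at (430,304), so I line up behind it.

Request:
apply_moves(rows=[[-4.5, 1.7, 0.3, 0, 0, 0, 0], [-9.0, 3.4, 0.6, 0, -0.01, 0.06, 0], [-9.0, 5.0, 0.9, 0, -0.02, 0.126, 0], [-9.0, 6.7, 1.2, 0, -0.02, 0.126, 0], [-9.0, 6.4, 3.2, 0, -0.02, 0.126, 0], [-9.0, 6.0, 5.2, 0, -0.02, 0.126, 0], [-9.0, 5.8, 6.4, 0, -0.02, 0.126, 0], [-9.0, 5.8, 6.4, 0, -0.02, 0.126, 0]])

```text
t: 12.95
ee_pos: [0.4812, -0.2942, 0.0285]
ee_rot: [0.858, 0.507, 0.044, 0.074]
contact_force: [0.0, -0.0, 0.3]
opening: -0.0001
grip_force: 0.0
```

Run:
```python
from h import *
where();wlid("yellow")
plan((-.1,-.031,.006,-.13),(-.02,-.042,.0085,-.13))
```

```text
t 12.95 tip pan [-0.2149 -0.0159] z 0.0069 F [ 0.  -0.   0.3] op -0.0001 q [ 0.43  0.46  0.05  2.07 -0.04  0.44  0.01]
(-0.1, -0.031, 0.006, -0.13) [11.62 -0.13  0.17] [-0.    -0.001 -0.001]
(-0.02, -0.042, 0.0085, -0.13) [19.69 -0.05 -0.06] [-0.    -0.001 -0.001]
```

Request:
apply_moves(rows=[[1.3, 0, 0.1, 0, 0, 0, 0], [2.6, 0, 0.1, 0, 0, 0, 0], [4.2, 0, 0.1, 0, 0, 0, 0], [5.9, 0, 0.1, 0, 0, 0, 0], [7.6, 0, 0.1, 0, 0, 0, 0], [9.3, 0, 0.1, 0, 0, 0, 0], [10.6, 0, 0, 0, 0, 0, 0], [11.6, 0, -0.1, 0, 0, 0, 0]])

```text
t: 14.0
ee_pos: [0.5384, -0.1923, 0.031]
ee_rot: [0.858, 0.507, 0.045, 0.075]
contact_force: [0.1, -0.1, -0.3]
opening: 0.0002
grip_force: 0.1
```

Run:
```python
from h import *
where();wlid("yellow","w6")
plan((-.07,-.035,.0085,-.13),(-.02,-.042,.0085,-.13))
```

```text
t 14.0 tip pan [-0.0992 -0.0322] z 0.0093 F [ 0.1 -0.1 -0.3] op 0.0002 q [ 0.16  0.47  0.1   2.05 -0.    0.45 -0.26]
(-0.07, -0.035, 0.0085, -0.13) [ 2.77 -0.13  0.09] [ 0.001 -0.003  0.001]
(-0.02, -0.042, 0.0085, -0.13) [ 7.82 -0.08  0.11] [ 0.001 -0.003  0.001]
```

View pics/w6.png

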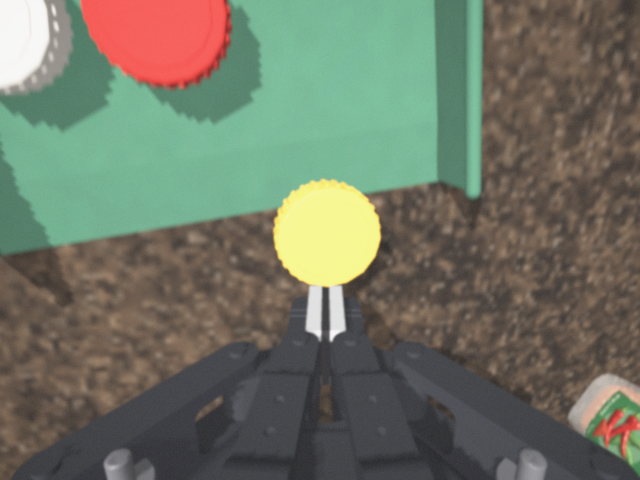

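Yellow (327,233) is on the mouth and lined up with the free space right of red, so I push it in and then retreat.

Request:
apply_moves(rows=[[1.5, 0, 0.1, 0, 0, 0, 0], [3.1, 0, 0.1, 0, 0, 0, 0], [4.7, 0, 0.1, 0, 0, 0, 0], [6.2, 0, 0.1, 0, 0, 0, 0], [7.3, 0, 0.1, 0, 0, 0, 0], [8.1, 0, 0.1, 0, 0, 0, 0], [8.1, 0, 0.1, 0, 0, 0, 0], [6.5, 0, 0.1, 0, 0, 0, 0]])

```text
t: 15.05
ee_pos: [0.5698, -0.1362, 0.03]
ee_rot: [0.857, 0.507, 0.045, 0.075]
contact_force: [-0.6, -0.5, 0.5]
opening: 0.0002
grip_force: 0.0
```

Request:
apply_moves(rows=[[-2, 0, -1, 0, 0, 0, 0], [-4, 0, -4, 0, 0, 0, 0], [-7, 0, -8, 0, 0, 0, 0], [-10, 0, -11, 0, 0, 0, 0], [-12, -2, -13, 0, 0, 0, 0], [-12, -4, -14, 0, 0, 0, 0], [-12, -4, -14, 0, 0, 0, 0], [-12, -4, -14, 0, 0, 0, 0]])

```text
t: 16.05
ee_pos: [0.4553, -0.2122, 0.1607]
ee_rot: [0.858, 0.506, 0.045, 0.075]
contact_force: [0.6, 1.0, -0.2]
opening: -0.0001
grip_force: 0.0
```

Run:
```python
from h import *
where()
im=robot.snapshot("top");t=cv2.resize(im[120:420,120:520],None,fx=2,fy=2,interpolation=cv2.INTER_CUBIC);cv2.imwrite("pics/top2.png",t[:,:,::-1])
im2=robot.snapshot("scene")
for q,y in(("red",.005),("white",.057),("yellow",-.046)):
    for c,i in(("top",im),("scene",im2)):
        b=blob(i,q,w2pix(c,np.array([*p2w(.01,y),.015])),30)
        if b:print(c,q,b[1],np.round(w2p(pix2w(c,b[0],.0145)),4))
```

```text
t 16.05 tip pan [-0.1481  0.038 ] z 0.139 F [ 0.6  1.  -0.2] op -0.0001 q [ 0.21  0.13  0.14  2.16  0.02  0.69 -0.18]
top red [212 215  14  12  59] [ 0.0133 -0.008 ]
scene red [239 286  25  23 437] [0.017  0.0119]
scene white [249 304  26  23 411] [0.0211 0.0576]
top yellow [221 191  23  23  85] [ 0.0022 -0.0429]
scene yellow [226 269  25  21 414] [ 0.0153 -0.0418]
```

View pics/top2.png

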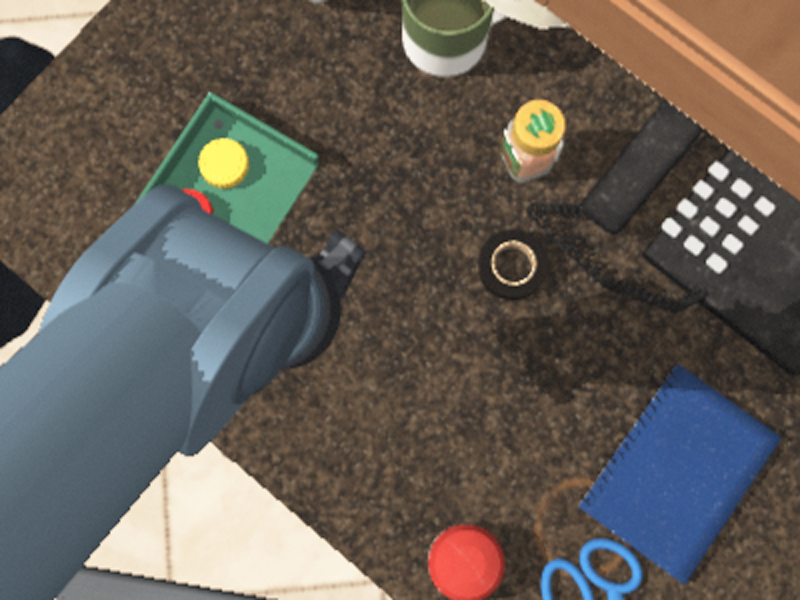

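Run:
```python
from h import *
im=robot.snapshot("scene");cv2.imwrite("pics/s2.png",cv2.resize(im[190:360,170:410],None,fx=3,fy=3,interpolation=cv2.INTER_CUBIC)[:,:,::-1])
```

```text
(no output)
```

View pics/s2.png

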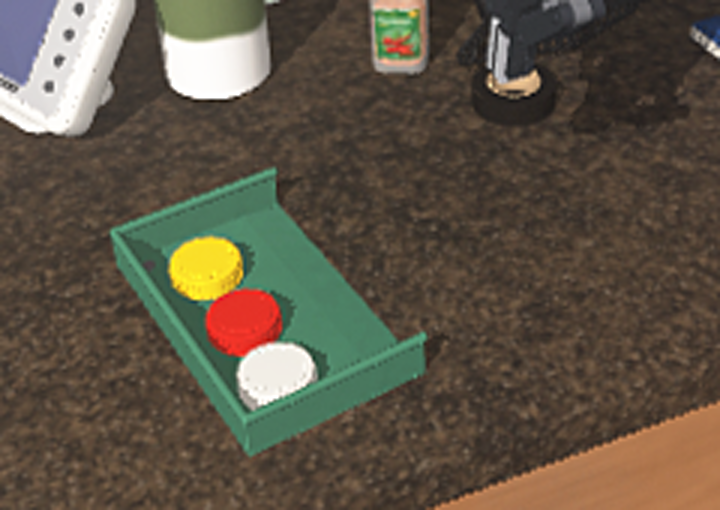

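The picture shows all three lids flat on the pan floor, near the back wall: yellow (206,266), red (244,321) and white (277,374). The bystanders haven't moved.

```bash
python3 -c "
from workcell import robot
print(robot.sign_off())"
```

```text
the job is handed in; nothing more can be done
None
```

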